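# Slide the shaker platform onto its locating pins

### The arm

A 7-joint arm with a two-finger parallel gripper is mounted at the origin on the work surface. World frame = base frame: x ahead of the robot, y to its left, z up, the work surface at z = 0. Lengths are in m, angles in degrees, forces in N, time in s.
With the tool pointing down it reaches from about 0.4 to 0.925 m from the base axis. Payload 5.6 kg.
Tool frame: the origin (TCP) lies midway between the tips of the shut fingers; the grasp point (between the pads) lies 19 mm behind it (robot.tcp_to_grasp is the z of the grasp point in the tool frame, in m); z points along the fingers, x is the direction in which the jaws open and shut, and the axes are right-handed (so a half turn about z gives the same grasp; the last joint's range is limited). The gripper opens to 85 mm and grips with 20 to 120 N. Pads are 22 mm wide; open, the fingers measure 114 mm over their backs; the gripper's body (76 mm by 85 mm) begins 54 mm behind the grasp point. The pads swing forward as they close: fully open they stand 13 mm farther back than shut.
Start: joints at [-71.505, 26.786, -0.665, 91.828, 0.344, 61.387, -3.226], TCP at [0.233, 0.607, 0.192] pointing down, gripper open.
Joint ranges: [-144.91, 144.91], [-17.63, 115.5], [-89.93, 88.59], [15.96, 139.68], [-74.01, 254.01], [8.47, 105.57], [-167.45, 167.45]. Speed limits (degrees/s): [147.25, 147.25, 180, 180, 180, 180, 180].

### API

Orientations are given as a 3x3 rotation matrix whose columns are the frame's x, y, z axes.
In Python, from rig import robot, cams, job, models gives the robot as it stands.
- The arm moves only by the shell command python3 -m inch 'ROWS' [OPENING] [FORCE]. ROWS is JSON, a list of rows, each an object with "linear": the shift along the tool's x, y, z in m, a list of three; "dr": the turn, a rotation vector about the tool's x, y, z in degrees, a list of three. In form: [{"linear": [x, y, z], "dr": [ax, ay, az]}, ...]. A call has 1 to 5 rows; each row is the pose to reach, as a shift and turn from the pose measured when the call began, along the tool's axes at that moment; what a row does not reach only later rows make up. A row lasts 1/10 s, in which the tool goes at most 50 mm and 8.59 degrees, less where a joint would pass 70% of its speed; a pose out of reach is approached as far as the arm can. A call with a gripper value outside its range is refused whole. OPENING is the finger opening in m, from 0 to 0.0854, set as the call begins (- or left out, the last holds). The fingers move at their own pace and stop on an object; FORCE is the grip in N (left out, the last holds). Time passes only in rows, so rows that repeat a pose let the fingers close. It gives the time, the measured TCP pose, the force and the opening at its end, in the units of the state.
- robot.read_state(): the state, without advancing time (a new reading comes with each control period).
- cams.camera(name): name is "scene" or "top"; returns a dict with "pixels" (420x560x3 uint8, red, green, blue), "vfov" (degrees; the focal length in pixels is half the picture's height over the tangent of half this angle, whatever the lens; pixels are square), "cx", "cy" (the principal point, pixels), "k1" (the pictures are not rectified: a ray, as slopes to the right and down, at radius r is drawn at 1 + k1 r^2 times it, then the intrinsics apply), "extrinsics" (4x4, takes a point from world to camera coordinates). Camera axes: x right, y up, looking along -z (the intrinsics and any distortion apply to the point x, -y, -z); pixel columns grow to the right and rows downward; lengths in m; the calibration is good to about 2 mm. A picture is of the moment at which its call begins. There is no depth.
- job.finish_job(): hands the job in, once; it reports no verdict.
Trained networks look in the newest picture that a camera, given by its name, has taken for a name from the list of things; names that differ only in an ending like _2 or _b are one class to them, and where a whole thing is asked for, a point or a joint stands for the part that bears it (a point fixed in the world has none). Each returns a list of dicts, best first, with "p" (0 to 1); they miss things now and then, are a little off and sometimes report something else, mostly with a low value. They report only what shows in the picture. A call takes as long as a camera call. They do not tell look-alikes from the thing itself.
- models.recognise(camera, thing): "pixel" ([column, row] in pixels, amid what is visible of it).
- models.trace(camera, thing): "pixels" (420x560 bool, what is visible of it) and "pixel" ([column, row] in pixels, amid what is visible of it).
The state is a dict: "clock": time; "joint_positions": joint angles; "joint_velocities": joint speeds; "effort": joint torques, N m; "position": TCP position; "tool_rot": TCP orientation; "force": force on the tool from outside, world axes, zero at the start; "torque": the same for the moment, N m; "opening": finger opening in m.
Only numpy, scipy, OpenCV 4.12 (cv2) and the standard library are available. Lean on these libraries where they do the work, as an engineer would, in place of code of your own. Each camera call takes 0.05 s, during which the arm holds its last target.

### The job

The blue platform plate of the bench tube shaker has been left up on the grey loading step, out of place. Without gripping or lifting it, and touching it only with the fingers, push it sideways off the step until its two holes drop over the two locating pins and it lies flat in the pocket, then move the hand clear; the yellow fence is there to square it up against. Leave the tube rack, the jar and the marker where they are.

Things in the scene. Friction and masses are not known exactly. Their poses are not given: they have to be found in the camera images.
- shaker: The shaker, fixed to the counter: a white box, 185 x 225 mm. Origin: on the counter, below the mid-point between its two pins. Its +x points to the fence, away from the robot; +y to the robot's left; it stands turned up to 20 degrees either way. The bright metal pocket floor on its top is 62 mm above the origin (y from -86 to +52 mm) and open on the near and right sides.
- step_mid (a point): Centre of the grey loading step on the shaker's top, left of the pocket and 8 mm higher: at x = -8, y = 94, z = 70 mm in the shaker's axes. The step runs from y = 52 to 135 mm and from x = -98 mm to the fence.
- fence_mid (a point): Middle of the yellow fence's near face, at its top: x = 70.5, y = 24, z = 84 mm in the shaker's axes, 14 mm above the step. The fence is straight, along the shaker's far side, parallel to its y (y from -86 to +135 mm), 12 mm thick.
- pin_near (a point): Centre of the top of the brass locating pin nearer the robot: at x = -48, y = 0, z = 70 mm in the shaker's axes. Pins are 9 mm in diameter, bevelled to 6 mm at the top, 8 mm tall, so their tops are level with the step. At the start they are hidden under the plate.
- pin_far (a point): The same for the pin nearer the fence: at x = +48, y = 0, z = 70 mm in the shaker's axes.
- platform: Loose blue plate with two black rubber strips, 140 (its x) x 100 (its y) x 8 mm, 0.2 to 0.45 kg. Origin: centre of its underside. It starts level on the step and pin tops, 22 to 42 mm from home along the shaker's +y, 4 to 14 mm short of the fence, turned up to 0.1 rad. Home: origin 62 mm above the shaker's, axes parallel, far side at the fence, top level with the step, 2 mm from it.
- hole_near (a point): Centre, half-way through the thickness, of the plate's 14 mm through hole nearer the robot (x = -48, y = 0 mm on the plate), which belongs over pin_near.
- hole_far (a point): The same for the hole nearer the fence (x = +48, y = 0 mm on the plate), which belongs over pin_far.
- tuberack_mid (a point): Bystander: small green rack, 45 x 105 mm, with four capped tubes standing in it, 94 mm tall overall; this point is 45 mm above the counter. The three bystanders stand on the counter around the shaker, in any order.
- jar_mid (a point): Bystander: specimen jar with a yellow cap, 50 mm across, 65 mm tall; this point is at half its height.
- marker_mid (a point): Bystander: black and red marker lying on the counter, 115 mm long, 11 mm thick; this point is its centre.
There are look-alikes about, which are no part of the job. What is meant by the platform is not green or turquoise, and is the larger of those in its own colour.

How it is judged (in metres and radians):
At the end, for the whole second after the job is handed in: Both holes are over their pins (each within 3.5 mm), the plate lies flat on the pocket floor (within 1.5 mm of it, tilted less than 0.025 rad) and at rest (horizontal distance between hole_near and pin_near below 0.0035 m and horizontal distance between hole_far and pin_far below 0.0035 m and z of platform in the frame of shaker between 0.06 and 0.0635 m and angle between platform's own z axis and vertical below 0.025 rad and linear speed of platform below 0.01 m/s); the robot touches nothing.
It fails at once if the arm or the gripper's body, rather than the fingers, pushes the plate (contact force between the arm and platform above 2 N).
It fails at once if the plate is lifted (its centre more than 10 mm above the level of the loading step) instead of being slid (z of platform in the frame of shaker above 0.08 m).
It fails at once if the plate is tipped up by more than 0.25 rad (angle between platform's own z axis and vertical above 0.25 rad).
It fails at once if the tube rack, the jar or the marker is moved by more than 15 mm (distance of any of tuberack_mid, jar_mid, marker_mid from where it was at the start of the episode above 0.015 m).
It also fails if it takes over 45 s, if anything falls off the work surface, if the arm or the gripper's body presses on something with over 40 N, if the wrist force passes 120 N, or if a joint passes its speed limit or range.

## Working session

There is one attempt and no reset: what is moved stays moved. The work goes in short steps, Python scripts to look and compute and a shell command to move; the robot and the scene stay as the last step left them, time stands still between calls to the robot, and variables do not carry over. Pictures are saved under pics/ and viewed, and the job is handed in when it is done.

```bash
ls; mkdir -p pics
python3 - <<'E'
from rig import robot,cams,models
import cv2
print(robot.read_state()); 
for n in ("scene","top"):
    c=cams.camera(n); cv2.imwrite(f"pics/{n}0.png",c["pixels"][:,:,::-1])
    print(n,c["vfov"],c["cx"],c["cy"],c["k1"],c["extrinsics"])
    for t in ("platform","shaker","hole_near","hole_far","fence_mid","pin_near","pin_far","step_mid","tuberack_mid","jar_mid","marker_mid"):
        print(t,[(r["pixel"],round(r["p"],2)) for r in models.recognise(n,t)][:4])
E
```

```text
pics
{'clock': 0.0, 'joint_positions': array([-71.50335716,  26.83742832,  -0.66437736,  91.88001831,
         0.34485966,  61.3881421 ,  -3.22565101]), 'joint_velocities': array([-0.02547702, -0.01094383,  0.06626966,  0.06237495,  0.07762475,
       -0.00966314, -0.07270636]), 'effort': array([-3.66458717e-04, -5.32398283e+01,  2.08557188e-02, -2.51303834e+01,
        1.12847186e-02,  7.93187792e-03, -5.65793897e-06]), 'position': array([0.23237236, 0.60636957, 0.19062875]), 'tool_rot': array([[ 3.57777246e-01,  9.33806823e-01, -5.09158620e-04],
       [ 9.33805221e-01, -3.57777579e-01, -1.73567384e-03],
       [-1.80294961e-03,  1.45529627e-04, -9.99998364e-01]]), 'force': array([ 0.57860776,  0.08131189, -0.17823269]), 'torque': array([-0.00714184, -0.03576702, -0.02141755]), 'opening': 0.08496719711627336}
scene 42.68762735896641 292.7181208949618 206.42817503150872 -0.08275410141254658 [[ 0.1962605   0.98054408 -0.00388962 -0.10669229]
 [-0.54870945  0.11311258  0.82832571  0.24819343]
 [ 0.81264984 -0.16043334  0.56023333 -1.76898967]
 [ 0.          0.          0.          1. 
[... 801 characters left out ...]
2179595  0.98920909 -0.84169445]
 [ 0.          0.          0.          1.        ]]
platform [([283.0, 217.3], 0.96), ([424.4, 244.2], 0.92), ([205.4, 117.4], 0.84), ([321.1, 340.8], 0.74)]
shaker [([315.3, 211.8], 0.81)]
hole_near [([323.3, 343.0], 0.84), ([426.4, 244.1], 0.84), ([207.1, 123.6], 0.65), ([287.3, 219.7], 0.61)]
hole_far [([319.7, 340.9], 0.94), ([428.8, 244.0], 0.72), ([203.1, 120.6], 0.63)]
fence_mid [([313.6, 218.9], 0.8)]
pin_near [([311.8, 212.5], 0.86)]
pin_far [([313.3, 220.6], 0.87)]
step_mid [([310.2, 219.2], 0.81)]
tuberack_mid [([187.2, 231.0], 0.85), ([286.1, 218.6], 0.6), ([312.8, 217.5], 0.45)]
jar_mid [([393.7, 183.5], 0.62)]
marker_mid [([245.1, 323.7], 0.91)]
```

View pics/top0.png

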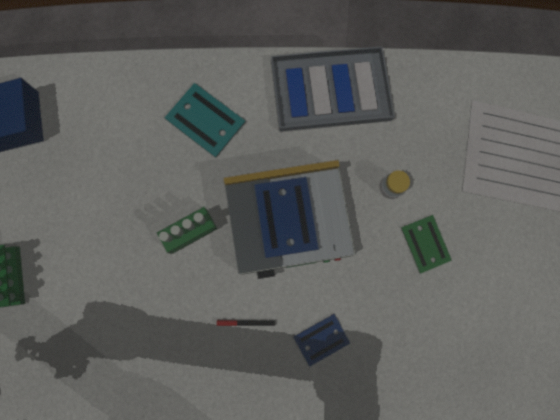

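View pics/scene0.png

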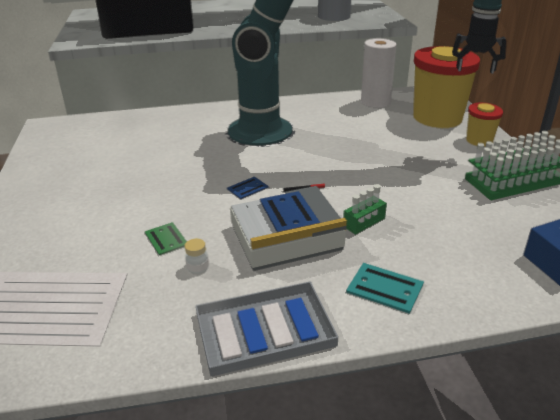

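Run:
```python
import cv2
a=cv2.imread("pics/top0.png")[120:320,190:440]; cv2.imwrite("pics/top0c.png",cv2.resize(a,None,fx=3,fy=3,interpolation=cv2.INTER_CUBIC))
```

```text
(no output)
```

View pics/top0c.png

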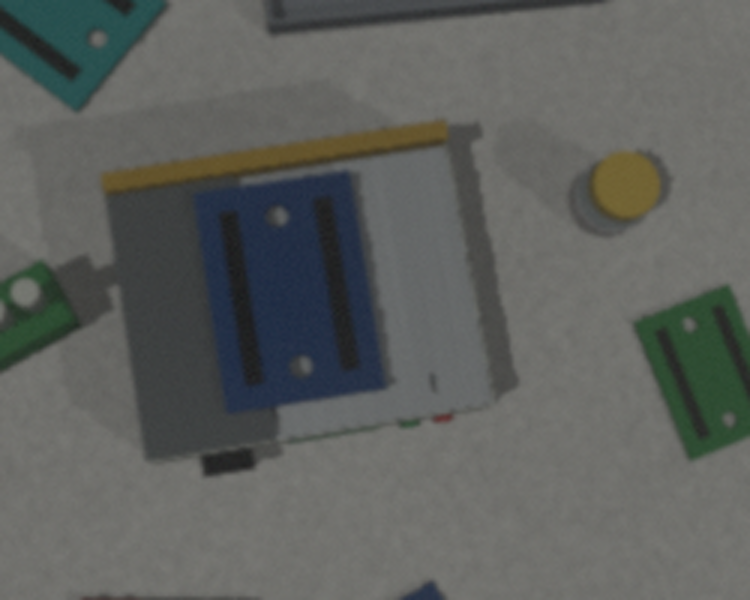

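The platform candidates in the top view are:
- Blue plate on the shaker at (286,217).
- Small blue plate on the counter at (321,341).
- Green plate at (426,244).
- Turquoise plate at (205,120).
- Blue strips in the tray.

The crop shows the one at (286,217) is the larger blue plate. It has two holes and lies across the step and pocket, so it is the platform. Next I'll measure the poses.

```bash
cat > h.py <<'E'
import numpy as np,cv2
from scipy.optimize import least_squares
def proj(c,P):
    P=np.atleast_2d(P); E=c["extrinsics"]; q=P@E[:3,:3].T+E[:3,3]
    f=210/np.tan(np.radians(c["vfov"])/2); u=q[:,0]/-q[:,2]; v=-q[:,1]/-q[:,2]
    s=1+c["k1"]*(u*u+v*v); return np.c_[c["cx"]+f*u*s,c["cy"]+f*v*s]
def ray(c,px,z):
    f=lambda p:(proj(c,[p[0],p[1],z])[0]-px)
    return least_squares(f,[.55,0]).x
def Rz(a): return np.array([[np.cos(a),-np.sin(a)],[np.sin(a),np.cos(a)]])
def place(pose,P):
    P=np.atleast_2d(P); return np.c_[P[:,:2]@Rz(pose[2]).T+pose[:2],P[:,2]]
E
python3 - <<'E'
from h import *
from rig import cams,models
for n,box in (("top",(215,150,365,285)),("scene",(220,180,360,265))):
    c=cams.camera(n);im=c["pixels"][:,:,::-1]
    print(n,"cam pos",-c["extrinsics"][:3,:3].T@c["extrinsics"][:3,3])
    x0,y0,x1,y1=box;a=np.ascontiguousarray(im[y0:y1,x0:x1]);k=5
    a=cv2.resize(a,None,fx=k,fy=k,interpolation=cv2.INTER_CUBIC); a=cv2.convertScaleAbs(a,alpha=1.6)
    cv2.imwrite(f"pics/{n}1z.png",a[:600,:800])
    hsv=cv2.cvtColor(np.ascontiguousarray(im),cv2.COLOR_BGR2HSV)
    for nm,lo,hi in (("y",(12,120,60),(32,255,255)),("b",(105,120,40),(125,255,255))):
        m=cv2.inRange(hsv,lo,hi);m2=np.zeros_like(m);m2[y0:y1,x0:x1]=m[y0:y1,x0:x1]
        cn=max(cv2.findContours(m2,0,1)[0],key=cv2.contourArea)
        h=cv2.convexHull(cn);ap=cv2.approxPolyDP(h,2.5,True)[:,0]
        print(nm,cv2.contourArea(cn),ap.tolist())
E
```

```text
top cam pos [0.47224536 0.01531787 0.91970411]
y 538.0 [[338, 164], [225, 182], [226, 178], [335, 161]]
b 1409.5 [[298, 250], [271, 254], [266, 248], [256, 189], [259, 186], [295, 182], [301, 236]]
scene cam pos [ 1.59469473 -0.20726223  0.78504698]
y 809.0 [[346, 220], [344, 225], [311, 235], [252, 246], [252, 238], [342, 218]]
b 1341.5 [[298, 192], [318, 221], [277, 230], [261, 200]]
```

View pics/top1z.png

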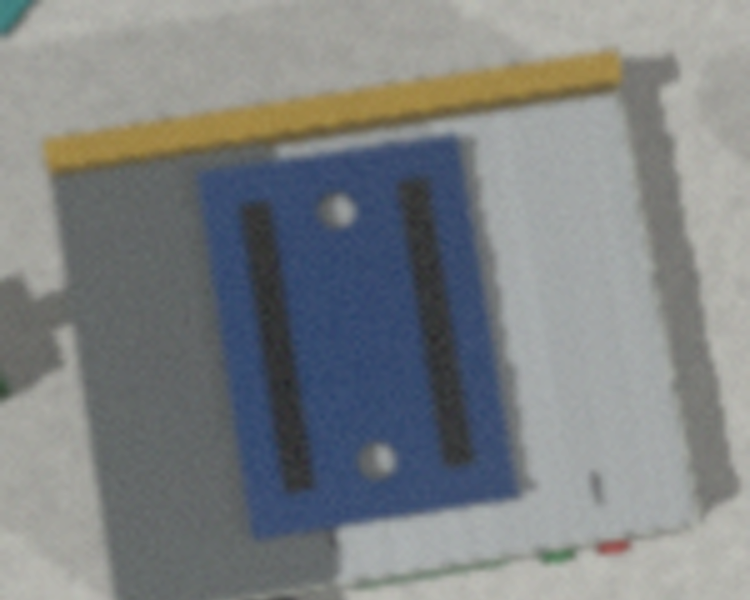

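View pics/scene1z.png

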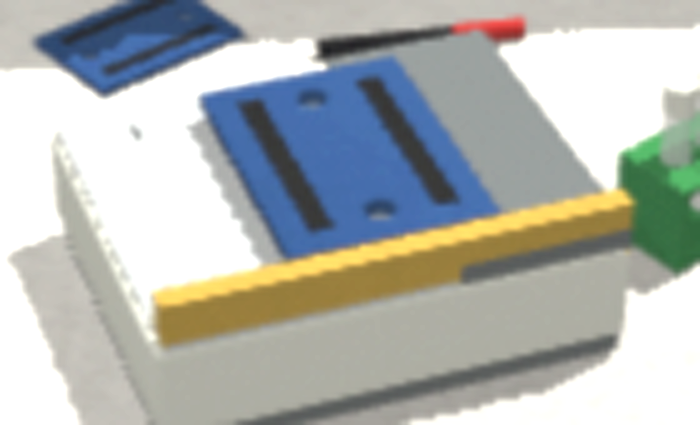

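```bash
cat > fit.py <<'E'
from h import *
from rig import cams
ct,cs=cams.camera("top"),cams.camera("scene")
T=lambda x,y:(215+(x-2)/5,150+(y-2)/5)
S=lambda x,y:(220+(x-2)/5,180+(y-2)/5)
sh=[(ct,(82.5,135,84),T(45,140)),(ct,(82.5,-86,84),T(619,50)),(ct,(-98,135,70),T(121.5,616)),(ct,(-98,52,70),T(338,582)),(ct,(-98,-86,62),T(693,528)),
 (cs,(82.5,135,84),S(632,203)),(cs,(82.5,-86,84),S(157,306))]
pl=[(ct,(70,50,78),T(200,172)),(ct,(70,-50,78),T(460,136)),(ct,(-70,-50,78),T(518,495)),(ct,(-70,50,78),T(253,538)),(ct,(48,0,78),T(337,211)),(ct,(-48,0,78),T(378,461)),
 (cs,(-70,-50,78),S(202,97)),(cs,(-70,50,78),S(397,57)),(cs,(-48,0,78),S(312,98)),(cs,(48,0,78),S(380,210))]
def fit(L,only=None):
    L=[l for l in L if only is None or l[0] is only]
    f=lambda p:np.concatenate([proj(c,place(p,np.array([P])/1000))[0]-px for c,P,px in L])
    r=least_squares(f,[.55,-.05,.15],loss='soft_l1');return r.x,f(r.x).reshape(-1,2)
for o in (None,ct,cs):
    a,ra=fit(sh,o);b,rb=fit(pl,o)
    print("shaker",a.round(4),np.degrees(a[2]).round(2));print(ra.round(1).tolist())
    print("plate",b.round(4));print(rb.round(1).tolist())
    print("rel mm",((b[:2]-a[:2])@Rz(a[2])*1000).round(1),"dyaw",(b[2]-a[2]).round(3))
E
python3 fit.py
python3 - <<'E'
from h import *
from rig import cams,models
c=cams.camera("top")
for t,z in (("tuberack_mid",.09),("jar_mid",.065),("marker_mid",.01)):
    r=models.recognise("top",t)[0]; print(t,r["pixel"],ray(c,r["pixel"],z))
E
```

```text
shaker [ 0.5983 -0.0456  0.1435] 8.22
[[-0.0, -0.1], [0.7, 0.6], [-0.8, 0.6], [0.1, 0.4], [0.8, -0.4], [0.6, 1.2], [0.4, 1.2]]
plate [ 0.586  -0.0168  0.1365]
[[-0.2, 0.1], [0.0, -0.2], [0.4, 1.1], [0.0, 0.6], [0.3, -0.2], [-0.0, 0.2], [-0.1, 0.3], [0.2, 0.9], [0.6, 1.1], [0.4, 0.8]]
rel mm [-8.  30.3] dyaw -0.007
shaker [ 0.5988 -0.0452  0.145 ] 8.31
[[-0.2, -0.2], [0.4, 0.3], [-0.9, 0.4], [-0.0, 0.1], [0.7, -0.7]]
plate [ 0.5865 -0.0166  0.1363]
[[-0.3, -0.1], [-0.1, -0.5], [0.3, 0.8], [-0.1, 0.3], [0.2, -0.4], [-0.1, -0.1]]
rel mm [-8.  30.1] dyaw -0.009
shaker [ 0.5939 -0.0458  0.1444] 8.27
[[-0.0, 0.0], [0.0, -0.0]]
plate [ 0.5826 -0.0168  0.1371]
[[-0.3, -0.4], [-0.1, 0.1], [0.3, 0.3], [0.1, -0.0]]
rel mm [-7.  30.4] dyaw -0.007
tuberack_mid [185.9, 229.9] [0.56194081 0.16826755]
jar_mid [393.6, 184.3] [ 0.64856236 -0.22717741]
marker_mid [242.5, 321.8] [0.38761192 0.07003385]
```

Both views agree: the shaker is at (0.598,-0.046) turned 8.25°, and the plate is 8 mm short of the fence, 30 mm left of home, nearly square. These all lie within the stated ranges. First I'll push it to the fence with shut fingers, then push it right with the fingers open.

```bash
cat > to.py <<'E'
import sys
from h import *
from rig import robot
from scipy.spatial.transform import Rotation as R
A=np.array([.5983,-.0456,np.radians(8.25)])
s=robot.read_state();p=s["position"];M=np.array(s["tool_rot"])
cur=(p[:2]-A[:2])@Rz(A[2])*1000
print("t",round(s["clock"],2),"shaker-frame TCP mm",cur.round(1),round(p[2]*1000,1),"F(shaker)",np.r_[s["force"][:2]@Rz(A[2]),s["force"][2]].round(1),"open",round(s["opening"],4))
if len(sys.argv)>1:
    x,y,z=map(float,sys.argv[1:4]); t=np.r_[Rz(A[2])@np.array([x,y])/1000+A[:2],z/1000]
    c,sn=np.cos(A[2]),np.sin(A[2]); G=np.array([[c,sn,0],[sn,-c,0],[0,0,-1.]])
    print("linear",(M.T@(t-p)).round(4),"dr",np.degrees(R.from_matrix(M.T@G).as_rotvec()).round(2),"world",t.round(3))
E
python3 to.py -103 30 150
```

```text
t 1.6 shaker-frame TCP mm [-268.3  698.3] 191.6 F(shaker) [ 0.  -1.1  0.4] open 0.0855
linear [-0.5026  0.4704  0.0416] dr [ 0.   -0.   60.79] world [ 0.492 -0.031  0.15 ]
```

```bash
python3 -m inch '[{"linear":[-0.034,0.032,0],"dr":[0,0,6]},{"linear":[-0.068,0.064,0],"dr":[0,0,12]},{"linear":[-0.102,0.096,0],"dr":[0,0,18]},{"linear":[-0.136,0.128,0],"dr":[0,0,24]},{"linear":[-0.17,0.16,0],"dr":[0,0,30]}]' 0; python3 to.py -103 30 150
```

```text
clock: 2.1
position: [0.3217, 0.3893, 0.1918]
tool_rot: [[0.779, 0.627, 0.0], [0.627, -0.779, 0.001], [0.001, -0.0, -1.0]]
force: [0.4, 0.3, -0.0]
opening: 0.0119
t 2.1 shaker-frame TCP mm [-211.3  470.1] 191.8 F(shaker) [ 0.4  0.3 -0. ] open 0.0119
linear [-0.1304  0.4341  0.0416] dr [-3.000e-02 -3.000e-02  3.054e+01] world [ 0.492 -0.031  0.15 ]
```

```bash
python3 -m inch '[{"linear":[-0.014,0.047,0],"dr":[0,0,6]},{"linear":[-0.028,0.094,0],"dr":[0,0,12]},{"linear":[-0.042,0.14,0],"dr":[0,0,18]},{"linear":[-0.056,0.187,0],"dr":[0,0,24]},{"linear":[-0.07,0.234,0],"dr":[0,0,30.5]}]'; python3 to.py -103 30 150
```

```text
clock: 2.6
position: [0.4143, 0.1613, 0.1922]
tool_rot: [[0.99, 0.14, 0.001], [0.14, -0.99, 0.002], [0.001, -0.001, -1.0]]
force: [0.9, 0.5, 0.1]
opening: 0.0001
t 2.6 shaker-frame TCP mm [-152.4  231.2] 192.2 F(shaker) [0.9 0.3 0.1] open 0.0001
linear [0.05   0.2011 0.042 ] dr [-0.08 -0.09 -0.19] world [ 0.492 -0.031  0.15 ]
```

```bash
python3 -m inch '[{"linear":[0.012,0.048,0],"dr":[0,0,0]},{"linear":[0.024,0.096,0],"dr":[0,0,0]},{"linear":[0.037,0.144,0],"dr":[0,0,0]},{"linear":[0.048,0.19,0.02],"dr":[0,0,0]},{"linear":[0.05,0.201,0.05],"dr":[0,0,-0.2]}]'; python3 to.py -103 30 100
python3 - <<'E'
from h import *
from rig import cams
for n in("top","scene"):
    c=cams.camera(n);cv2.imwrite(f"pics/{n}2.png",cv2.resize(c["pixels"][100:300,180:400,::-1],None,fx=2.7,fy=2.7,interpolation=2))
a=[cv2.imread(f"pics/{n}2.png") for n in("top","scene")]
cv2.imwrite("pics/b2.png",cv2.resize(np.hstack(a),None,fx=.65,fy=.65))
E
```

```text
clock: 3.1
position: [0.4955, -0.0359, 0.1436]
tool_rot: [[0.99, 0.137, 0.008], [0.137, -0.991, 0.0], [0.008, 0.001, -1.0]]
force: [0.8, 1.3, 0.8]
opening: -0.0
t 3.1 shaker-frame TCP mm [-100.4   24.3] 143.6 F(shaker) [1.  1.2 0.8] open -0.0
linear [-0.003  -0.0057  0.0436] dr [ 0.07 -0.48 -0.36] world [ 0.492 -0.031  0.1  ]
```

View pics/b2.png

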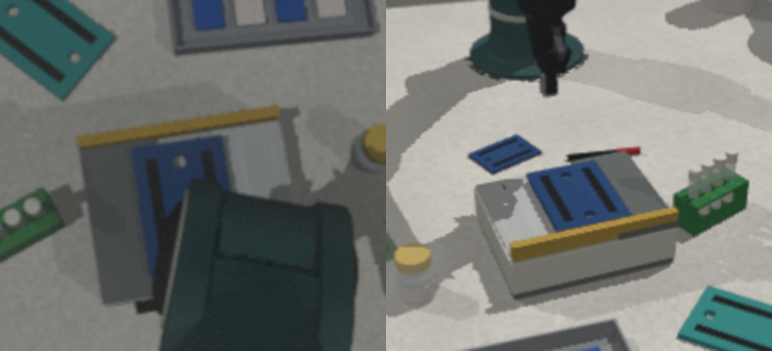

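The hand is over the plate's near edge, with the plate and surroundings unmoved. Descending short of the plate.

```bash
python3 -m inch '[{"linear":[-0.005,-0.006,0.01],"dr":[0,-0.4,-0.3]},{"linear":[-0.008,-0.006,0.025],"dr":[0,-0.4,-0.3]},{"linear":[-0.008,-0.006,0.035],"dr":[0,-0.4,-0.3]},{"linear":[-0.008,-0.006,0.04],"dr":[0,-0.4,-0.3]}]'; python3 to.py -106 30 73
```

```text
clock: 3.6
position: [0.4806, -0.027, 0.0989]
tool_rot: [[0.989, 0.146, -0.012], [0.146, -0.989, -0.001], [-0.012, -0.001, -1.0]]
force: [-0.6, 0.9, -0.6]
opening: -0.0003
t 3.6 shaker-frame TCP mm [-113.8   35.3] 98.9 F(shaker) [-0.5  1.  -0.6] open -0.0003
linear [0.0081 0.0054 0.0258] dr [-0.05  0.68  0.16] world [ 0.489 -0.031  0.073]
```

Run:
```python
from h import *
from rig import cams
c=cams.camera("scene");cv2.imwrite("pics/s3.png",cv2.resize(c["pixels"][130:260,210:370,::-1],None,fx=5,fy=4.5,interpolation=2))
```

```text
(no output)
```

View pics/s3.png

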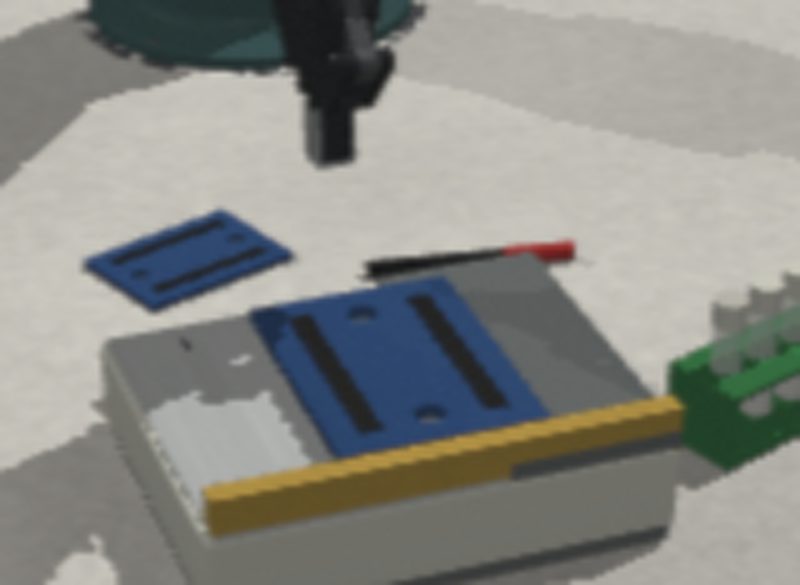

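The fingertips are around (276,166), well clear above the plate, which has not moved. Checking the tip projection against the calibration.

```bash
python3 - <<'E'
from h import *
from rig import cams,robot
c=cams.camera("scene");print(proj(c,robot.read_state()["position"]))
E
python3 to.py -106 30 73
```

```text
[[276.50798404 180.59911288]]
t 3.7 shaker-frame TCP mm [-113.7   34.7] 99.2 F(shaker) [-0.4  0.4  0.8] open 0.0
linear [0.008  0.0047 0.0261] dr [-0.03  0.68  0.11] world [ 0.489 -0.031  0.073]
```

Run:
```python
from h import *
from rig import cams,robot
c=cams.camera("scene");s=robot.read_state()
M=s["tool_rot"];p=s["position"]
print(s["clock"],p,proj(c,[.2324,.6064,.1906]), proj(c,[.2324,.6064,.2036]))
for d in (0,.013,.02,.03,.04): print(d,proj(c,p-M[:,2]*d))
im=np.ascontiguousarray(c["pixels"][:,:,::-1])
q=proj(c,p)[0];cv2.circle(im,(int(q[0]),int(q[1])),1,(0,0,255),-1)
a=cv2.resize(im[100:250,200:350],None,fx=4,fy=4,interpolation=2)
b=cv2.imread("pics/scene0.png")
for z in(.1906,.2036):
    q=proj(c,[.2324,.6064,z])[0];cv2.circle(b,(int(q[0]),int(q[1])),1,(0,0,255),-1)
cv2.imwrite("pics/s4.png",a);cv2.imwrite("pics/s4b.png",cv2.resize(b[0:120,420:540],None,fx=4,fy=4,interpolation=2))
```

```text
3.75 [ 0.48116563 -0.0278751   0.09953781] [[472.54062648  89.26097312]] [[473.29126115  85.1107241 ]]
0 [[276.4182129  180.55033483]]
0.013 [[276.32467684 176.02331576]]
0.02 [[276.2739595  173.56489747]]
0.03 [[276.20107615 170.02736301]]
0.04 [[276.12768389 166.45954107]]
```

View pics/s4.png

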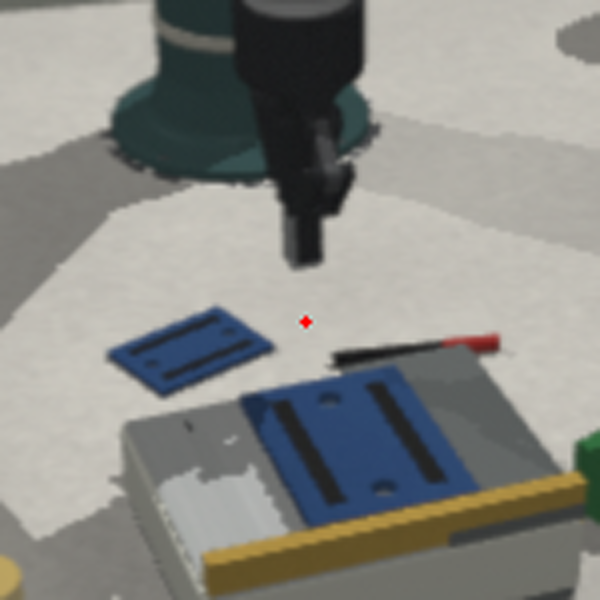

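View pics/s4b.png

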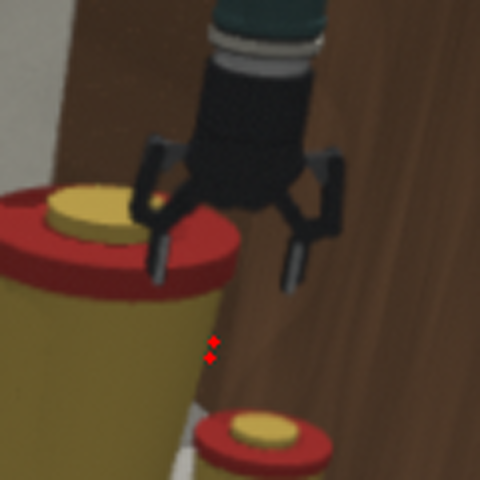

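The tips appear about 40 mm higher than the reported TCP in both poses. I need to resolve this before going down.

Run:
```python
from h import *
from rig import cams,robot
c=cams.camera("scene");s=robot.read_state();p=s["position"];M=s["tool_rot"]
print("base origin",proj(c,[0,0,0]), proj(c,[[0,.08,0],[0,-.08,0]]))
im=np.ascontiguousarray(c["pixels"][:,:,::-1])
for P,col in (([0,0,0],(0,0,255)),([0,0,.3],(0,255,0)),(p-M[:,2]*.073,(255,0,255)),(p-M[:,2]*.113,(0,255,255)),(p,(0,0,255))):
    q=proj(c,P)[0];cv2.circle(im,(int(round(q[0])),int(round(q[1]))),2,col,-1)
t=cams.camera("top");it=np.ascontiguousarray(t["pixels"][:,:,::-1])
for P,col in ((p,(0,0,255)),(p-M[:,2]*.04,(0,255,255)),(p-M[:,2]*.073,(255,0,255))):
    q=proj(t,P)[0];print(q);cv2.circle(it,(int(round(q[0])),int(round(q[1]))),2,col,-1)
cv2.imwrite("pics/s5.png",cv2.resize(im[0:260,170:430],None,fx=2.3,fy=2.3,interpolation=2))
cv2.imwrite("pics/t5.png",cv2.resize(it[150:420,170:430],None,fx=2.2,fy=2.2,interpolation=2))
print(s["joint_positions"])
```

```text
base origin [[260.36825432 131.17415315]] [[284.21301762 128.97794926]
 [236.20306352 133.42630737]]
[293.94241695 272.7660475 ]
[295.14522598 272.23579301]
[296.23406347 271.75565174]
[-25.39868955  19.6011566   29.44018427 120.44086221 -13.65263334
  43.75827339  20.96733901]
```

View pics/s5.png

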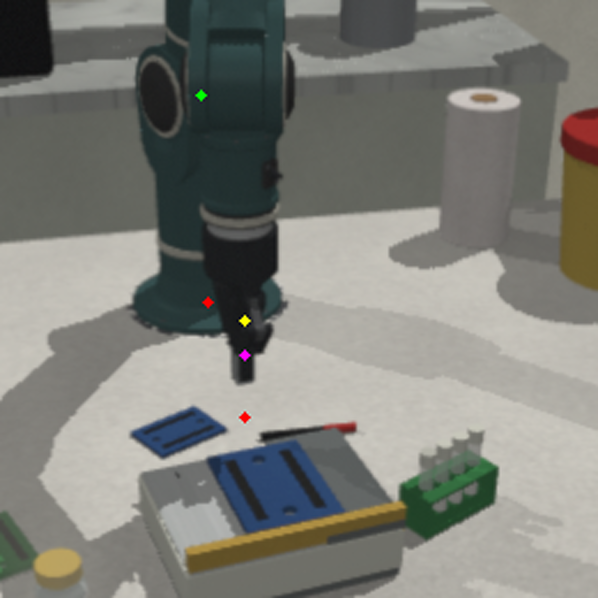

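View pics/t5.png

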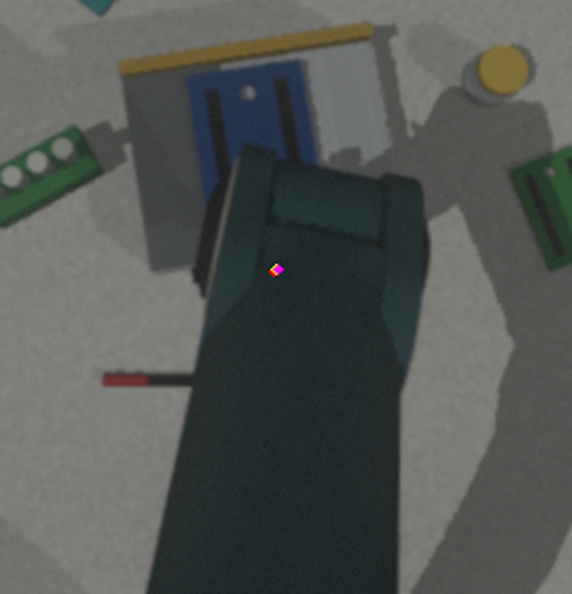

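The offset is along the tool axis: the columns match in both poses, and the whole hand sits about 40 mm up. So the reported TCP seems to lie some 40 mm beyond the real tips. I'll touch down gently on the free part of the step (z = 70 mm) to calibrate the height.

```bash
python3 to.py -40 112 100
```

```text
t 3.85 shaker-frame TCP mm [-113.1   34. ] 99.9 F(shaker) [-0.1  0.1  0.1] open 0.0002
linear [ 0.0732 -0.078  -0.0008] dr [-0.02  0.59  0.05] world [0.543 0.06  0.1  ]
```

```bash
python3 -m inch '[{"linear":[0.025,-0.026,0],"dr":[0,0.6,0]},{"linear":[0.05,-0.052,0],"dr":[0,0.6,0]},{"linear":[0.073,-0.078,0],"dr":[0,0.6,0]},{"linear":[0.073,-0.078,0],"dr":[0,0.6,0]},{"linear":[0.073,-0.078,0],"dr":[0,0.6,0]}]'; python3 to.py -40 112 75
python3 - <<'E'
from h import *
from rig import cams,robot
c=cams.camera("scene");s=robot.read_state();p=s["position"];M=s["tool_rot"]
im=np.ascontiguousarray(c["pixels"][:,:,::-1]);print(proj(c,p),proj(c,p-M[:,2]*.04))
cv2.imwrite("pics/s6.png",cv2.resize(im[120:260,210:370],None,fx=4,fy=4,interpolation=2))
E
```

```text
clock: 4.35
position: [0.5427, 0.06, 0.0993]
tool_rot: [[0.989, 0.146, 0.0], [0.146, -0.989, 0.0], [0.0, -0.0, -1.0]]
force: [-0.8, -0.9, 0.4]
opening: 0.0002
t 4.35 shaker-frame TCP mm [-39.9 112.5] 99.3 F(shaker) [-0.9 -0.8  0.4] open 0.0002
linear [-0.0001  0.0005  0.0243] dr [-0.   -0.02  0.14] world [0.543 0.06  0.075]
[[316.61721768 189.83691133]] [[316.97359447 175.41733095]]
```

View pics/s6.png

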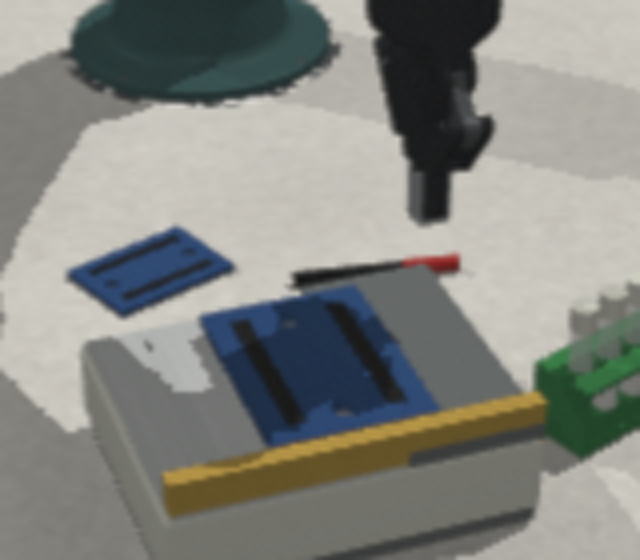

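The tip shows at (317,175), matching a 40 mm offset again. I'll descend guarded.

```bash
python3 -m inch '[{"linear":[0,0,0.01],"dr":[0,0,0]},{"linear":[0,0,0.02],"dr":[0,0,0]},{"linear":[0,0,0.025],"dr":[0,0,0]},{"linear":[0,0,0.025],"dr":[0,0,0]}]'; python3 to.py -40 112 50
```

```text
clock: 4.8
position: [0.5411, 0.0582, 0.0731]
tool_rot: [[0.99, 0.143, -0.002], [0.143, -0.99, -0.001], [-0.002, 0.0, -1.0]]
force: [-0.8, 0.9, 0.2]
opening: -0.0
t 4.8 shaker-frame TCP mm [-41.7 110.9] 73.1 F(shaker) [-0.6  1.   0.2] open -0.0
linear [ 0.0017 -0.0011  0.0231] dr [ 0.03  0.14 -0.02] world [0.543 0.06  0.05 ]
```

```bash
python3 -m inch '[{"linear":[0,0,0.005],"dr":[0,0,0]},{"linear":[0,0,0.01],"dr":[0,0,0]},{"linear":[0,0,0.015],"dr":[0,0,0]},{"linear":[0,0,0.018],"dr":[0,0,0]},{"linear":[0,0,0.018],"dr":[0,0,0]}]'; python3 to.py -40 112 40
```

```text
clock: 5.3
position: [0.5407, 0.0581, 0.0546]
tool_rot: [[0.99, 0.143, -0.003], [0.143, -0.99, -0.001], [-0.003, 0.001, -1.0]]
force: [-0.6, -0.6, -0.3]
opening: -0.0003
t 5.3 shaker-frame TCP mm [-42.1 110.9] 54.6 F(shaker) [-0.7 -0.5 -0.3] open -0.0003
linear [ 0.0021 -0.0011  0.0146] dr [ 0.03  0.19 -0.02] world [0.543 0.06  0.04 ]
```

At a reported 54.6 mm, below the step's height, there is no contact, so the offset is real. Continuing.

```bash
python3 -m inch '[{"linear":[0,0,0.004],"dr":[0,0,0]},{"linear":[0,0,0.008],"dr":[0,0,0]},{"linear":[0,0,0.011],"dr":[0,0,0]},{"linear":[0,0,0.012],"dr":[0,0,0]},{"linear":[0,0,0.012],"dr":[0,0,0]}]'; python3 to.py
```

```text
clock: 5.8
position: [0.5406, 0.0581, 0.0424]
tool_rot: [[0.99, 0.143, -0.004], [0.143, -0.99, -0.001], [-0.004, 0.001, -1.0]]
force: [-0.4, 0.2, -0.4]
opening: -0.0002
t 5.8 shaker-frame TCP mm [-42.2 110.9] 42.4 F(shaker) [-0.4  0.3 -0.4] open -0.0002
```

```bash
python3 -m inch '[{"linear":[0,0,0.001],"dr":[0,0,0]},{"linear":[0,0,0.002],"dr":[0,0,0]},{"linear":[0,0,0.003],"dr":[0,0,0]},{"linear":[0,0,0.003],"dr":[0,0,0]}]'; python3 to.py
```

```text
clock: 6.2
position: [0.5405, 0.0581, 0.0393]
tool_rot: [[0.99, 0.143, -0.004], [0.143, -0.99, -0.001], [-0.004, 0.001, -1.0]]
force: [-0.8, 0.7, -0.3]
opening: 0.0001
t 6.2 shaker-frame TCP mm [-42.3 110.9] 39.3 F(shaker) [-0.7  0.8 -0.3] open 0.0001
```

```bash
python3 -m inch '[{"linear":[0,0,0.001],"dr":[0,0,0]},{"linear":[0,0,0.002],"dr":[0,0,0]},{"linear":[0,0,0.003],"dr":[0,0,0]},{"linear":[0,0,0.003],"dr":[0,0,0]}]'; python3 to.py
```

```text
clock: 6.6
position: [0.5404, 0.0581, 0.0361]
tool_rot: [[0.99, 0.143, -0.004], [0.143, -0.99, -0.001], [-0.004, 0.001, -1.0]]
force: [-0.7, -0.3, -0.8]
opening: 0.0
t 6.6 shaker-frame TCP mm [-42.4 110.9] 36.1 F(shaker) [-0.7 -0.2 -0.8] open 0.0
```

```bash
python3 -m inch '[{"linear":[0,0,0.001],"dr":[0,0,0]},{"linear":[0,0,0.002],"dr":[0,0,0]},{"linear":[0,0,0.002],"dr":[0,0,0]}]'; python3 -m inch '[{"linear":[0,0,0.001],"dr":[0,0,0]},{"linear":[0,0,0.002],"dr":[0,0,0]},{"linear":[0,0,0.002],"dr":[0,0,0]}]' | grep -E "force|pos"
python3 - <<'E'
from h import *
from rig import cams,robot
c=cams.camera("scene");s=robot.read_state();p=s["position"];M=s["tool_rot"]
im=np.ascontiguousarray(c["pixels"][:,:,::-1]);print(proj(c,p),proj(c,p-M[:,2]*.04))
cv2.imwrite("pics/s7.png",cv2.resize(im[120:260,210:370],None,fx=4,fy=4,interpolation=2))
E
```

```text
clock: 6.9
position: [0.5402, 0.0581, 0.034]
tool_rot: [[0.99, 0.143, -0.004], [0.143, -0.99, -0.001], [-0.004, 0.001, -1.0]]
force: [-0.5, 0.1, 0.2]
opening: -0.0
position: [0.5401, 0.058, 0.0318]
force: [0.1, 0.5, -0.3]
[[315.53458506 212.62120231]] [[315.90226887 199.06146399]]
```

View pics/s7.png

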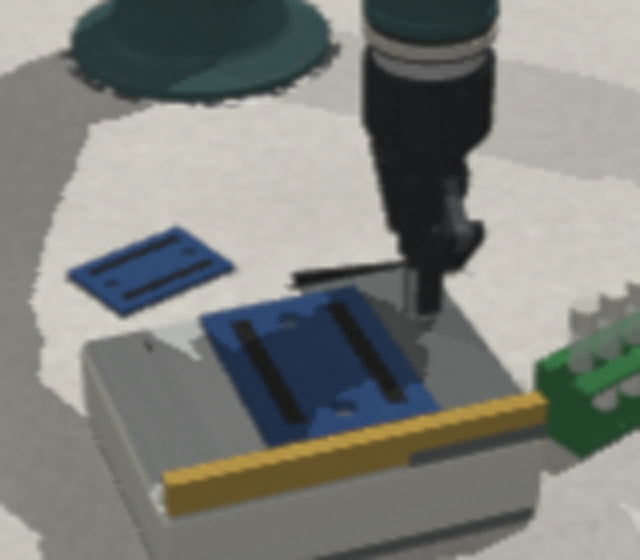

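The tip is at (316,199), just above the step. Two more small steps.

```bash
for i in 1; do python3 -m inch '[{"linear":[0,0,0.0015],"dr":[0,0,0]},{"linear":[0,0,0.0015],"dr":[0,0,0]}]'| grep -E "force|pos"; done;  python3 -m inch '[{"linear":[0,0,0.0015],"dr":[0,0,0]},{"linear":[0,0,0.0015],"dr":[0,0,0]}]'| grep -E "force|pos"
```

```text
position: [0.5403, 0.0581, 0.0305]
force: [0.4, -0.2, 0.7]
position: [0.5404, 0.0581, 0.0304]
force: [-5.5, 0.3, 14.9]
```

Contact (15 N) at a reported 30.4 mm means real tips = reported + 39.6 mm. I'll lift 3.5 mm and go round to the near edge at that height.

```bash
python3 -m inch '[{"linear":[0,0,-0.003],"dr":[0,0,0]},{"linear":[0,0,-0.004],"dr":[0,0,0]},{"linear":[0,0,-0.004],"dr":[0,0,0]}]'; python3 to.py -108 112 34
```

```text
clock: 7.95
position: [0.5405, 0.0582, 0.0344]
tool_rot: [[0.99, 0.143, -0.004], [0.143, -0.99, -0.0], [-0.004, -0.0, -1.0]]
force: [-0.4, 0.1, -0.0]
opening: -0.0002
t 7.95 shaker-frame TCP mm [-42.3 111. ] 34.4 F(shaker) [-0.4  0.1 -0. ] open -0.0002
linear [-0.0657 -0.001   0.0007] dr [-0.03  0.23 -0.02] world [0.475 0.05  0.034]
```

```bash
python3 -m inch '[{"linear":[-0.025,0,0],"dr":[0,0.2,0]},{"linear":[-0.05,0,0],"dr":[0,0.2,0]},{"linear":[-0.066,0,0],"dr":[0,0.2,0]},{"linear":[-0.066,0,0],"dr":[0,0.2,0]}]'; python3 to.py -108 30 34
```

```text
clock: 8.35
position: [0.4727, 0.0484, 0.0342]
tool_rot: [[0.99, 0.143, -0.003], [0.143, -0.99, 0.0], [-0.003, -0.001, -1.0]]
force: [0.5, -0.1, -0.4]
opening: 0.0
t 8.35 shaker-frame TCP mm [-110.8  111.1] 34.2 F(shaker) [ 0.5 -0.2 -0.4] open 0.0
linear [0.0029 0.0811 0.0001] dr [-0.05  0.19 -0.04] world [ 0.487 -0.031  0.034]
```

```bash
python3 -m inch '[{"linear":[0,0.025,0],"dr":[0,0.2,0]},{"linear":[0,0.05,0],"dr":[0,0.2,0]},{"linear":[0,0.075,0],"dr":[0,0.2,0]},{"linear":[0,0.081,0],"dr":[0,0.2,0]},{"linear":[0,0.081,0],"dr":[0,0.2,0]}]'; python3 to.py -95 30 34;python3 - <<'E'
from h import *
from rig import cams,robot
c=cams.camera("scene");t=cams.camera("top")
cv2.imwrite("pics/s8.png",cv2.resize(np.hstack([c["pixels"][130:250,210:350,::-1],t["pixels"][150:270,220:360,::-1]]),None,fx=2.8,fy=2.8,interpolation=2))
E
```

```text
clock: 8.85
position: [0.4851, -0.0325, 0.0341]
tool_rot: [[0.99, 0.141, 0.001], [0.141, -0.99, 0.001], [0.001, -0.0, -1.0]]
force: [-0.3, 0.9, 0.7]
opening: -0.0002
t 8.85 shaker-frame TCP mm [-110.1   29.2] 34.1 F(shaker) [-0.2  0.9  0.7] open -0.0002
linear [ 0.0151 -0.0008  0.0001] dr [-0.03 -0.04 -0.16] world [ 0.5   -0.03   0.034]
```

View pics/s8.png

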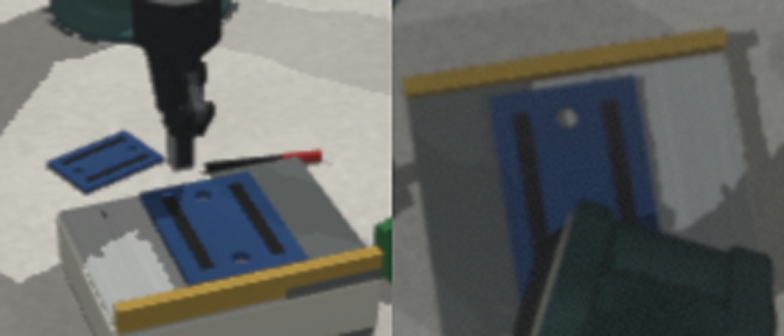

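The finger stands just short of the plate's near edge, which is unmoved. Pushing toward the fence in small steps.

```bash
python3 -m inch '[{"linear":[0.006,0,0],"dr":[0,0,0]},{"linear":[0.012,0,0],"dr":[0,0,0]},{"linear":[0.014,0,0],"dr":[0,0,0]},{"linear":[0.014,0,0],"dr":[0,0,0]}]' >/dev/null; python3 to.py; python3 -m inch '[{"linear":[0.0015,0,0],"dr":[0,0,0]},{"linear":[0.003,0,0],"dr":[0,0,0]},{"linear":[0.004,0,0],"dr":[0,0,0]},{"linear":[0.004,0,0],"dr":[0,0,0]}]'>/dev/null; python3 to.py
```

```text
t 9.35 shaker-frame TCP mm [-95.9  31.5] 33.9 F(shaker) [-0.1 -0.1 -1.1] open -0.0003
t 9.75 shaker-frame TCP mm [-91.7  31.5] 34.0 F(shaker) [ 0.1  0.5 -0.8] open 0.0004
```

```bash
python3 -m inch '[{"linear":[0.0015,0,0],"dr":[0,0,0]},{"linear":[0.003,0,0],"dr":[0,0,0]},{"linear":[0.004,0,0],"dr":[0,0,0]},{"linear":[0.004,0,0],"dr":[0,0,0]}]' >/dev/null; python3 to.py
```

```text
t 10.15 shaker-frame TCP mm [-87.5  31.5] 34.0 F(shaker) [ 0.4 -0.8  0.6] open 0.0001
```

```bash
python3 -m inch '[{"linear":[0.0015,0,0],"dr":[0,0,0]},{"linear":[0.003,0,0],"dr":[0,0,0]},{"linear":[0.003,0,0],"dr":[0,0,0]}]' >/dev/null; python3 to.py;python3 - <<'E'
from h import *
from rig import cams,robot
c=cams.camera("scene");t=cams.camera("top")
cv2.imwrite("pics/s9.png",cv2.resize(np.hstack([c["pixels"][130:250,210:350,::-1],t["pixels"][150:270,220:360,::-1]]),None,fx=2.8,fy=2.8,interpolation=2))
E
```

```text
t 10.45 shaker-frame TCP mm [-84.3  31.5] 34.0 F(shaker) [ 0.8 -0.9 -0.1] open 0.0002
```

View pics/s9.png

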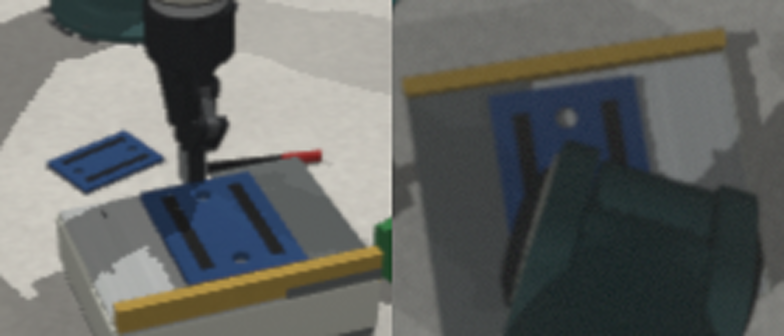

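The plate has not moved yet and the tip is right at its near edge. The fingertips are thinner than assumed, so I'll continue.

```bash
M='x'; python3 -m inch '[{"linear":[0.0015,0,0],"dr":[0,0,0]},{"linear":[0.003,0,0],"dr":[0,0,0]},{"linear":[0.003,0,0],"dr":[0,0,0]}]' >/dev/null; python3 to.py;  python3 -m inch '[{"linear":[0.001,0,0],"dr":[0,0,0]},{"linear":[0.002,0,0],"dr":[0,0,0]},{"linear":[0.002,0,0],"dr":[0,0,0]}]' >/dev/null; python3 to.py
```

```text
t 10.85 shaker-frame TCP mm [-81.7  31.4] 33.8 F(shaker) [-1.1  0.4 -0.8] open -0.0002
t 11.15 shaker-frame TCP mm [-79.4  31.4] 33.8 F(shaker) [-0.8 -0.1 -0.4] open 0.0002
```

```bash
python3 -m inch '[{"linear":[0.001,0,0],"dr":[0,0,0]},{"linear":[0.002,0,0],"dr":[0,0,0]},{"linear":[0.002,0,0],"dr":[0,0,0]}]' >/dev/null; python3 to.py
```

```text
t 11.45 shaker-frame TCP mm [-77.1  31.5] 33.8 F(shaker) [-1.4 -0.   0. ] open 0.0
```

```bash
python3 - <<'E'
from h import *
from rig import cams,robot
c=cams.camera("scene");t=cams.camera("top")
cv2.imwrite("pics/s10.png",cv2.resize(np.hstack([c["pixels"][150:240,230:335,::-1],t["pixels"][160:250,240:345,::-1]]),None,fx=3.8,fy=3.8,interpolation=2))
E
python3 to.py
```

```text
t 11.55 shaker-frame TCP mm [-77.1  31.5] 33.8 F(shaker) [-0.8 -0.5 -0.3] open -0.0001
```

View pics/s10.png

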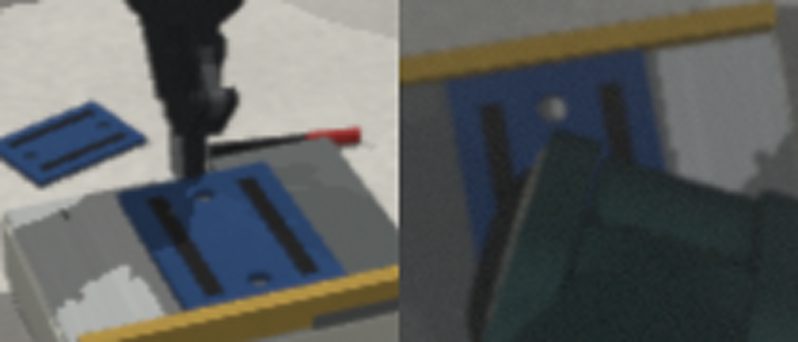

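The plate is moving: its far-right corner went from (307,177) to (305,173) in the top view, about 6 mm. I'll continue until the fence stops it.

```bash
python3 -m inch '[{"linear":[0.001,0,0],"dr":[0,0,0]},{"linear":[0.002,0,0],"dr":[0,0,0]},{"linear":[0.002,0,0],"dr":[0,0,0]}]' >/dev/null; python3 to.py; python3 -m inch '[{"linear":[0.0015,0,0],"dr":[0,0,0]},{"linear":[0.0015,0,0],"dr":[0,0,0]}]' >/dev/null; python3 to.py
```

```text
t 11.85 shaker-frame TCP mm [-76.1  31.6] 33.6 F(shaker) [-4.8 -0.1  2.2] open -0.0003
t 12.05 shaker-frame TCP mm [-76.1  31.6] 33.4 F(shaker) [-7.3 -1.3  4.2] open 0.0003
```

The plate is against the fence (7 N, no further motion). Retreating, then hopping round to the left side with the fingers opening.

```bash
python3 -m inch '[{"linear":[-0.005,0,0],"dr":[0,0,0]},{"linear":[-0.015,0,0],"dr":[0,0,0]},{"linear":[-0.015,0,-0.01],"dr":[0,0,0]},{"linear":[-0.015,0,-0.03],"dr":[0,0,0]},{"linear":[-0.015,0,-0.03],"dr":[0,0,0]}]' >/dev/null; python3 to.py 0 110 64
```

```text
t 12.55 shaker-frame TCP mm [-88.5  31.1] 66.2 F(shaker) [ 0.3 -0.  -0.3] open 0.0003
linear [ 0.0886 -0.0788  0.0025] dr [-0.1  -0.11  0.05] world [0.583 0.063 0.064]
```

```bash
python3 -m inch '[{"linear":[0.022,-0.02,0],"dr":[0,0,0]},{"linear":[0.045,-0.04,0],"dr":[0,0,0]},{"linear":[0.067,-0.06,0],"dr":[0,0,0]},{"linear":[0.088,-0.079,0],"dr":[0,0,0]},{"linear":[0.088,-0.079,0],"dr":[0,0,0]}]' 0.085 >/dev/null; python3 to.py 0 110 40
```

```text
t 13.05 shaker-frame TCP mm [  2.5 114.4] 66.6 F(shaker) [ 0.2  1.  -0.9] open 0.0722
linear [-0.0027  0.0045  0.0265] dr [-0.18 -0.29  0.38] world [0.583 0.063 0.04 ]
```

```bash
python3 - <<'E'
from h import *
from rig import cams,robot
c=cams.camera("scene");t=cams.camera("top");s=robot.read_state();p=s["position"];M=s["tool_rot"]
print(proj(c,[p-M[:,2]*.0526-M[:,0]*.043,p-M[:,2]*.0526+M[:,0]*.043]))
cv2.imwrite("pics/s11.png",cv2.resize(np.hstack([c["pixels"][130:260,220:360,::-1],t["pixels"][150:280,220:360,::-1]]),None,fx=2.8,fy=2.8,interpolation=2))
E
python3 to.py 0 110 40
```

```text
[[315.87900867 182.30315031]
 [330.07065485 201.06413342]]
t 13.15 shaker-frame TCP mm [ -0.6 110.5] 66.3 F(shaker) [-0.8 -0.6 -0.2] open 0.0849
linear [0.0005 0.0006 0.0263] dr [-0.08 -0.1   0.12] world [0.583 0.063 0.04 ]
```

View pics/s11.png

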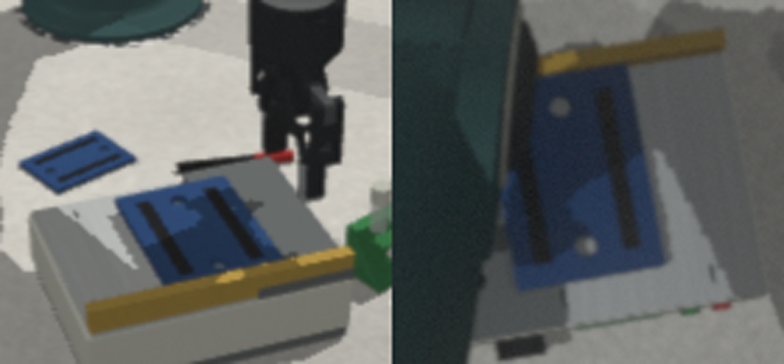

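The far fingertip shows at (332,201), against a predicted (330,201), so the 13 mm open setback holds. Descending on the step to the plate's left.

```bash
python3 -m inch '[{"linear":[0,0,0.012],"dr":[0,0,0]},{"linear":[0,0,0.024],"dr":[0,0,0]},{"linear":[0,0,0.034],"dr":[0,0,0]},{"linear":[0,0,0.038],"dr":[0,0,0.1]},{"linear":[0,0,0.038],"dr":[0,0,0.1]}]'  >/dev/null; python3 to.py 0 110 21
```

```text
t 13.65 shaker-frame TCP mm [ -1.4 110.2] 27.1 F(shaker) [ 1.2  0.1 -0.4] open 0.085
linear [0.0014 0.0002 0.0061] dr [-0.06  0.01 -0.01] world [0.583 0.063 0.021]
```

```bash
python3 -m inch '[{"linear":[0.001,0,0.002],"dr":[0,0,0]},{"linear":[0.001,0,0.004],"dr":[0,0,0]},{"linear":[0.001,0,0.006],"dr":[0,0,0]},{"linear":[0.001,0,0.006],"dr":[0,0,0]}]'  >/dev/null; python3 to.py 0 95 21
python3 - <<'E'
from h import *
from rig import cams
c=cams.camera("scene");t=cams.camera("top")
cv2.imwrite("pics/s12.png",cv2.resize(np.hstack([c["pixels"][130:260,220:360,::-1],t["pixels"][150:280,220:360,::-1]]),None,fx=2.8,fy=2.8,interpolation=2))
E
```

```text
t 14.05 shaker-frame TCP mm [ -0.5 110.3] 21.0 F(shaker) [-0.5  0.5  0.6] open 0.085
linear [0.0005 0.0153 0.    ] dr [-0.07  0.02 -0.01] world [0.585 0.048 0.021]
```

View pics/s12.png

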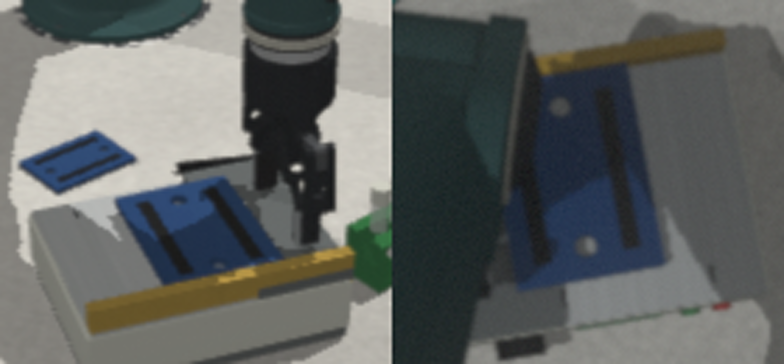

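Both fingers stand on the step beside the plate, and the tube rack is clear. Pushing right (tool +y).

```bash
python3 -m inch '[{"linear":[0,0.005,0],"dr":[0,0,0]},{"linear":[0,0.01,0],"dr":[0,0,0]},{"linear":[0,0.015,0],"dr":[0,0,0]},{"linear":[0,0.018,0],"dr":[0,0,0]},{"linear":[0,0.018,0],"dr":[0,0,0]}]'  >/dev/null; python3 to.py 0 80 21;  python3 -m inch '[{"linear":[0,0.003,0],"dr":[0,0,0]},{"linear":[0,0.006,0],"dr":[0,0,0]},{"linear":[0,0.009,0],"dr":[0,0,0]},{"linear":[0,0.01,0],"dr":[0,0,0]},{"linear":[0,0.01,0],"dr":[0,0,0]}]'  >/dev/null; python3 to.py 0 80 21
```

```text
t 14.65 shaker-frame TCP mm [-0.3 91.6] 21.4 F(shaker) [ 0.6  0.8 -0.2] open 0.0849
linear [0.0003 0.0116 0.0003] dr [-0.06 -0.01 -0.06] world [0.587 0.034 0.021]
t 15.15 shaker-frame TCP mm [-0.4 81.1] 21.3 F(shaker) [-0.5  0.7 -0.2] open 0.0848
linear [0.0004 0.0011 0.0003] dr [-0.04 -0.01 -0.09] world [0.587 0.034 0.021]
```

```bash
cat > look.py <<'E'
import sys
from h import *
from rig import cams
c=cams.camera("scene");t=cams.camera("top")
cv2.imwrite(sys.argv[1],cv2.resize(np.hstack([c["pixels"][150:260,220:340,::-1],t["pixels"][150:260,240:360,::-1]]),None,fx=3.3,fy=3.3,interpolation=2))
E
python3 look.py pics/s13.png
```

```text
(no output)
```

View pics/s13.png

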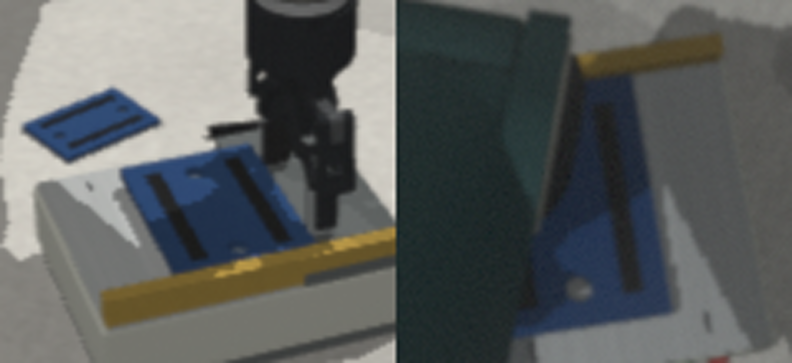

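The plate is sliding right: its near-right corner moved from (261,201) to about (257,201), and it is still at the fence. Continuing.

```bash
python3 -m inch '[{"linear":[0,0.003,0],"dr":[0,0,0]},{"linear":[0,0.006,0],"dr":[0,0,0]},{"linear":[0,0.009,0],"dr":[0,0,0]},{"linear":[0,0.011,0],"dr":[0,0,0]},{"linear":[0,0.011,0],"dr":[0,0,0]}]'  >/dev/null; python3 to.py 0 65 21; python3 look.py pics/s14.png
```

```text
t 15.75 shaker-frame TCP mm [-0.4 69.4] 21.3 F(shaker) [-0.   0.2 -0.7] open 0.0851
linear [0.0004 0.0044 0.0003] dr [-0.01 -0.01 -0.11] world [0.589 0.019 0.021]
```

View pics/s14.png

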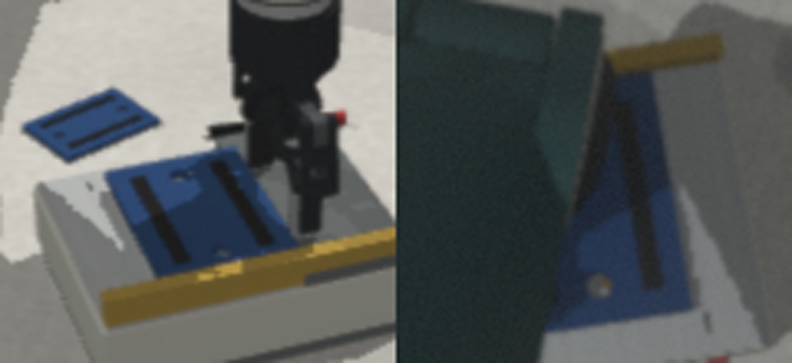

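The plate is still square and about 9 mm from home. Small steps now.

```bash
python3 -m inch '[{"linear":[0,0.002,0],"dr":[0,0,0]},{"linear":[0,0.004,0],"dr":[0,0,0]},{"linear":[0,0.005,0],"dr":[0,0,0]},{"linear":[0,0.005,0],"dr":[0,0,0]}]'  >/dev/null; python3 to.py 0 65 21; python3 look.py pics/s15.png
```

```text
t 16.25 shaker-frame TCP mm [-0.3 64. ] 21.4 F(shaker) [ 0.8 -1.   0.4] open 0.0853
linear [ 0.0003 -0.001   0.0004] dr [ 0.02 -0.03 -0.13] world [0.589 0.019 0.021]
```

View pics/s15.png

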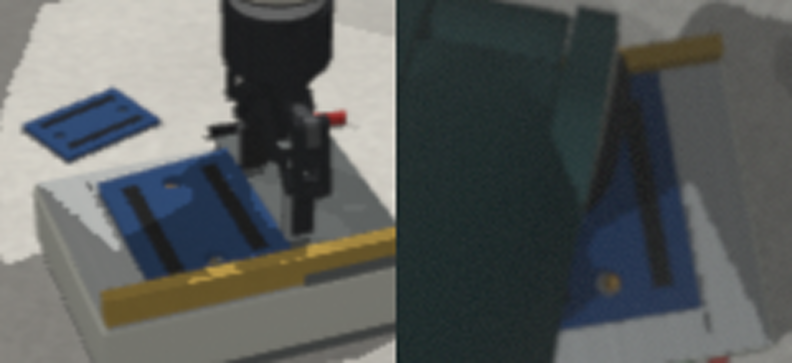

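A brass pin now shows in the near hole at crop (609,285). A few more 1–2 mm steps.

```bash
python3 -m inch '[{"linear":[0,0.001,0],"dr":[0,0,0]},{"linear":[0,0.002,0],"dr":[0,0,0]},{"linear":[0,0.002,0],"dr":[0,0,0]}]'  >/dev/null; python3 to.py 0 65 21; python3 look.py pics/s16.png
```

```text
t 16.65 shaker-frame TCP mm [-0.4 61.7] 21.3 F(shaker) [0.2 0.8 0.6] open 0.0852
linear [ 0.0004 -0.0033  0.0003] dr [ 0.04 -0.02 -0.15] world [0.589 0.019 0.021]
```

View pics/s16.png

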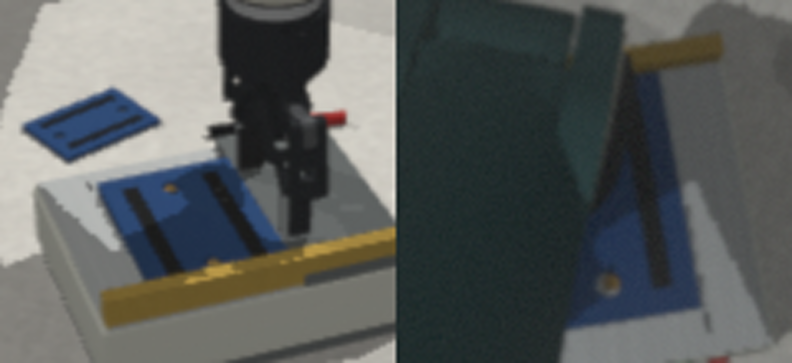

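In the scene view brass pins show in both holes (crop (171,188) and (213,265)) and the plate has sunk. Backing off and up to check.

```bash
python3 -m inch '[{"linear":[0,-0.006,0],"dr":[0,0,0]},{"linear":[0,-0.015,0],"dr":[0,0,0]},{"linear":[0,-0.025,-0.02],"dr":[0,0,0]},{"linear":[0,-0.04,-0.06],"dr":[0,0,0]},{"linear":[0,-0.06,-0.1],"dr":[0,0,0]}]'  >/dev/null; python3 -m inch '[{"linear":[-0.03,-0.04,-0.02],"dr":[0,0,0]},{"linear":[-0.06,-0.08,-0.03],"dr":[0,0,0]},{"linear":[-0.09,-0.12,-0.03],"dr":[0,0,0]},{"linear":[-0.12,-0.16,-0.03],"dr":[0,0,0]},{"linear":[-0.12,-0.16,-0.03],"dr":[0,0,0]}]'
python3 - <<'E'
from h import *
from rig import cams
for n,b in (("top",(215,150)),("scene",(220,180))):
    c=cams.camera(n);x,y=b
    cv2.imwrite(f"pics/{n}17.png",cv2.resize(c["pixels"][y:y+120,x:x+150,::-1],None,fx=5,fy=5,interpolation=cv2.INTER_CUBIC))
    cv2.imwrite(f"pics/{n}17f.png",c["pixels"][:,:,::-1])
E
```

```text
clock: 17.75
position: [0.433, 0.223, 0.1517]
tool_rot: [[0.989, 0.151, -0.005], [0.151, -0.989, 0.001], [-0.004, -0.002, -1.0]]
force: [0.2, 0.1, -0.7]
opening: 0.0852
```

View pics/top17.png

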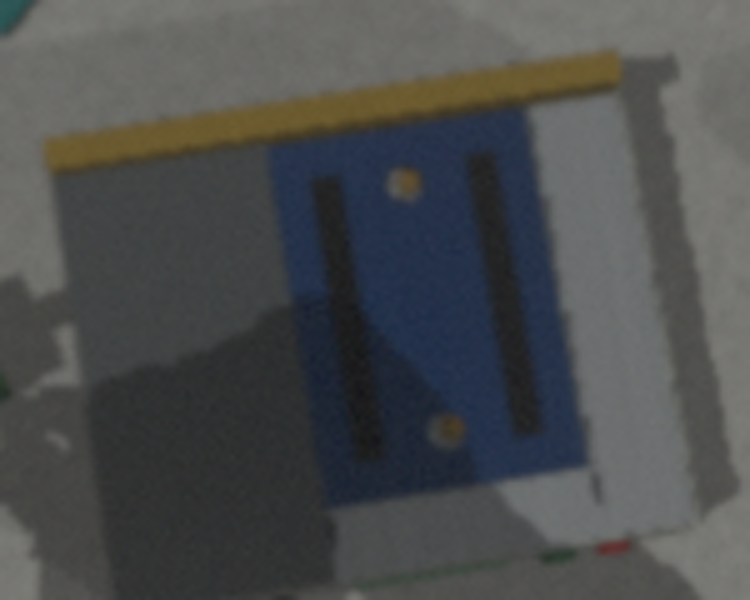

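View pics/scene17.png

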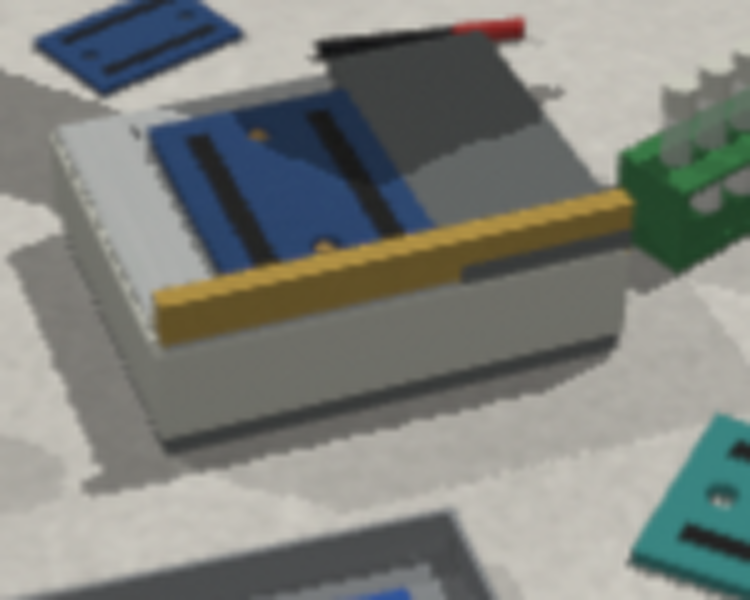

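View pics/top17f.png

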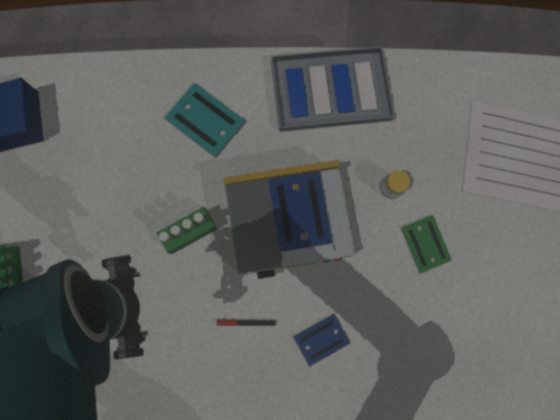

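Brass is visible in both holes, but the plate's left edge looks very close to the step edge. I'll test heights: dropped, still up, or tilted.

```bash
cat > fit2.py <<'E'
exec(open('fit.py').read().split("def fit")[0])
f_=lambda L:(lambda q:np.concatenate([proj(c,q(P))[0]-px for c,P,px in L]))
A=np.array([.5983,-.0456,np.radians(8.25)])
pts=[(ct,(70,50),T(268,147)),(ct,(70,-50),T(527,105)),(ct,(-70,-50),T(585,466)),(ct,(-70,50),T(327,507)),(ct,(48,0),T(403,185)),(ct,(-48,0),T(446,430)),
 (cs,(-70,-50),S(150,128)),(cs,(-70,50),S(345,90)),(cs,(-48,0),S(259,136))]
for name,pp,base in (("now",pts,0),("start",[(c,P[:2],px) for c,P,px in pl],0)):
  for only in (None,ct,cs):
    L=[l for l in pp if only is None or l[0] is only]
    def model(v,P):  # x,y,yaw,z,roll about x
        y=P[1]/1000;w=place(v[:3],np.array([[P[0],P[1],0]])/1000)[0];w[2]=v[3]+v[4]*y;return w
    def res(v):
        return np.concatenate([proj(c,model(v,P))[0]-px for c,P,px in L])
    for z in (.070,.074,.078):
        r=least_squares(lambda u:res([u[0],u[1],u[2],z,0]),[.59,-.03,.14]);u=r.x
        print(name,{None:"both",id(ct):"top",id(cs):"scene"}[None if only is None else id(only)],z,"rel",((u[:2]-A[:2])@Rz(A[2])*1000).round(1),"dyaw",round(u[2]-A[2],3),"rms",round(np.sqrt(np.mean(r.fun**2)),2))
  L=pp
  r=least_squares(res,[.59,-.03,.14,.074,0]);print(name,"free z,roll",r.x[3:].round(4),((r.x[:2]-A[:2])@Rz(A[2])*1000).round(1))
E
python3 fit2.py
```

```text
now both 0.07 rel [-0.   2.4] dyaw 0.002 rms 0.55
now both 0.074 rel [0.  2.5] dyaw 0.004 rms 0.59
now both 0.078 rel [0.  2.7] dyaw 0.006 rms 1.06
now top 0.07 rel [0.4 2.6] dyaw -0.001 rms 0.39
now top 0.074 rel [-0.2  3. ] dyaw -0.001 rms 0.46
now top 0.078 rel [-0.7  3.3] dyaw -0.001 rms 0.55
now scene 0.07 rel [-3.3  1.3] dyaw -0.01 rms 0.35
now scene 0.074 rel [ 2.4 -0.2] dyaw -0.008 rms 0.39
now scene 0.078 rel [ 8.2 -1.8] dyaw -0.006 rms 0.44
now free z,roll [ 0.0717 -0.0074] [-0.   2.4]
start both 0.07 rel [-8.4 30.4] dyaw -0.009 rms 1.68
start both 0.074 rel [-8.2 30.3] dyaw -0.008 rms 1.06
start both 0.078 rel [-8.  30.3] dyaw -0.007 rms 0.51
start top 0.07 rel [-6.5 30. ] dyaw -0.007 rms 0.22
start top 0.074 rel [-7.  30.2] dyaw -0.007 rms 0.26
start top 0.078 rel [-7.5 30.4] dyaw -0.007 rms 0.35
start scene 0.07 rel [-22.7  34.6] dyaw -0.005 rms 0.27
start scene 0.074 rel [-17.   32.7] dyaw -0.006 rms 0.25
start scene 0.078 rel [-11.4  30.8] dyaw -0.007 rms 0.25
start free z,roll [0.0801 0.0175] [-7.9 30.3]
```

```bash
cat >> fit2.py <<'E'
print("---")
L=pts
for nm,z,roll in (("flat",.070,0),("left up",.074,.08),("half caught",.071,.02),("left up 4",.072,.04)):
    for dz in (0,.002):
        r=least_squares(lambda u:res([u[0],u[1],u[2],z+dz,roll]),[.59,-.03,.14]);print(nm,dz,"rms",np.sqrt(np.mean(r.fun**2)).round(2),"scene res",r.fun.reshape(-1,2)[6:].round(1).tolist())
cs2=cams.camera("scene");im=cv2.resize(cs2["pixels"][185:245,240:330,::-1],None,fx=8.5,fy=8.5,interpolation=cv2.INTER_CUBIC);cv2.imwrite("pics/s18.png",cv2.convertScaleAbs(im,alpha=1.5))
E
python3 fit2.py | sed -n '/---/,$p'
```

```text
---
flat 0 rms 0.55 scene res [[-0.0, 1.0], [0.6, 0.8], [1.0, 0.3]]
flat 0.002 rms 0.48 scene res [[-0.1, 0.4], [0.6, 0.1], [1.0, -0.4]]
left up 0 rms 0.79 scene res [[-0.1, 1.1], [0.5, -2.0], [0.9, -1.1]]
left up 0.002 rms 0.96 scene res [[-0.1, 0.4], [0.5, -2.7], [0.9, -1.8]]
half caught 0 rms 0.52 scene res [[-0.1, 1.0], [0.6, 0.1], [1.0, -0.1]]
half caught 0.002 rms 0.54 scene res [[-0.1, 0.4], [0.6, -0.6], [1.0, -0.8]]
left up 4 0 rms 0.56 scene res [[-0.1, 1.0], [0.6, -0.6], [1.0, -0.4]]
left up 4 0.002 rms 0.65 scene res [[-0.1, 0.4], [0.6, -1.3], [1.0, -1.1]]
```

View pics/s18.png

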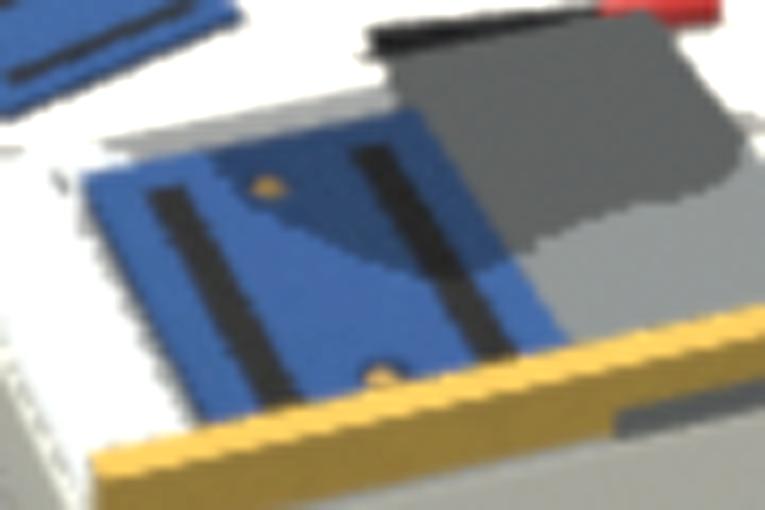

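The fit favours flat and down (rms 0.5 against 0.8 px for a caught left edge), and the shadow line runs on unbroken from step to plate. A slight catch isn't fully excluded, though. I'll repeat the sweep a few mm further at the same tip height: it passes over a seated plate and clears a caught one.

```bash
python3 to.py 0 85 70
```

```text
t 18.1 shaker-frame TCP mm [-119.7  281.5] 151.8 F(shaker) [-0.3 -0.6  0.5] open 0.0849
linear [0.121  0.1957 0.082 ] dr [ 0.1   0.08 -0.35] world [0.586 0.039 0.07 ]
```

```bash
python3 -m inch '[{"linear":[0.024,0.039,0],"dr":[0,0,0]},{"linear":[0.048,0.078,0],"dr":[0,0,-0.2]},{"linear":[0.072,0.117,0],"dr":[0,0,-0.3]},{"linear":[0.096,0.156,0],"dr":[0,0,-0.3]},{"linear":[0.121,0.19,0.02],"dr":[0,0,-0.3]}]' >/dev/null;python3 to.py 0 85 66
```

```text
t 18.6 shaker-frame TCP mm [ 3.1 86.7] 133.9 F(shaker) [0.7 1.2 0.2] open 0.0849
linear [-0.0034  0.0016  0.0679] dr [ 0.13 -0.23 -0.23] world [0.586 0.039 0.066]
```

```bash
python3 -m inch '[{"linear":[-0.003,0,0.03],"dr":[0,0,-0.2]},{"linear":[-0.003,0,0.06],"dr":[0,0,-0.2]},{"linear":[-0.003,0,0.09],"dr":[0,0,-0.2]},{"linear":[-0.003,0,0.1],"dr":[0,0,-0.2]},{"linear":[-0.003,0,0.1],"dr":[0,0,-0.2]}]' >/dev/null;python3 to.py 0 85 21
```

```text
t 19.1 shaker-frame TCP mm [-0.6 85.3] 32.5 F(shaker) [ 0.3 -0.3  0.4] open 0.085
linear [0.0006 0.0003 0.0115] dr [ 0.17 -0.05 -0.13] world [0.586 0.039 0.021]
```

```bash
python3 -m inch '[{"linear":[0,0,0.004],"dr":[0,0,0]},{"linear":[0,0,0.008],"dr":[0,0,0]},{"linear":[0,0,0.011],"dr":[0,0,0]},{"linear":[0,0,0.011],"dr":[0,0,0]}]' >/dev/null;python3 to.py 0 64 21;python3 -m inch '[{"linear":[0,0.005,0],"dr":[0,0,0]},{"linear":[0,0.01,0],"dr":[0,0,0]},{"linear":[0,0.015,0],"dr":[0,0,0]},{"linear":[0,0.02,0],"dr":[0,0,0]},{"linear":[0,0.02,0],"dr":[0,0,0]}]' >/dev/null;python3 to.py 0 64 21
```

```text
t 19.5 shaker-frame TCP mm [-0.4 85.5] 21.8 F(shaker) [ 0.3 -1.  -0.5] open 0.0847
linear [0.0004 0.0215 0.0008] dr [ 0.16 -0.07 -0.1 ] world [0.589 0.018 0.021]
t 20.0 shaker-frame TCP mm [-0.5 64.1] 22.0 F(shaker) [0.4 0.9 0.5] open 0.0855
linear [0.0005 0.0001 0.001 ] dr [ 0.19 -0.09 -0.2 ] world [0.589 0.018 0.021]
```

```bash
python3 -m inch '[{"linear":[0,0.001,0],"dr":[0,0,0]},{"linear":[0,0.003,0],"dr":[0,0,0]},{"linear":[0,0.003,0],"dr":[0,0,0]}]' >/dev/null;python3 to.py; python3 -m inch '[{"linear":[0,0.001,0],"dr":[0,0,0]},{"linear":[0,0.003,0],"dr":[0,0,0]},{"linear":[0,0.003,0],"dr":[0,0,0]}]' >/dev/null;python3 to.py
```

```text
t 20.3 shaker-frame TCP mm [-0.5 60.8] 22.0 F(shaker) [0.9 1.1 0.1] open 0.0854
t 20.6 shaker-frame TCP mm [-0.5 57.5] 22.0 F(shaker) [-0.2 -0.4  0.5] open 0.0848
```

No resistance through 57.5 mm, well past the plate edge. Retracting and comparing.

```bash
python3 -m inch '[{"linear":[0,0,-0.01],"dr":[0,0,0]},{"linear":[0,0,-0.03],"dr":[0,0,0]},{"linear":[0,-0.02,-0.06],"dr":[0,0,0]},{"linear":[0,-0.05,-0.1],"dr":[0,0,0]},{"linear":[0,-0.08,-0.13],"dr":[0,0,0]}]'  >/dev/null; python3 -m inch '[{"linear":[-0.03,-0.04,0],"dr":[0,0,0]},{"linear":[-0.06,-0.08,0],"dr":[0,0,0]},{"linear":[-0.09,-0.12,0],"dr":[0,0,0]},{"linear":[-0.12,-0.16,0],"dr":[0,0,0]},{"linear":[-0.12,-0.16,0],"dr":[0,0,0]}]'|head -2
python3 - <<'E'
from h import *
from rig import cams,models
I=[]
for n,b in (("top",(215,150)),("scene",(220,180))):
    c=cams.camera(n);x,y=b
    old=cv2.imread(f"pics/{n}17f.png"); I.append((old[y:y+120,x:x+150],c["pixels"][y:y+120,x:x+150,::-1]))
    for t in ("tuberack_mid","jar_mid","marker_mid"): print(n,t,models.recognise(n,t)[:1])
cv2.imwrite("pics/cmp.png",cv2.resize(np.vstack([np.hstack(i) for i in I]),None,fx=2.5,fy=2.5,interpolation=2))
E
```

```text
clock: 21.6
position: [0.4326, 0.2389, 0.1539]
top tuberack_mid [{'pixel': [187.5, 229.9], 'p': 0.97}]
top jar_mid [{'pixel': [394.1, 185.9], 'p': 0.94}]
top marker_mid [{'pixel': [241.3, 321.7], 'p': 0.59}]
scene tuberack_mid []
scene jar_mid [{'pixel': [195.9, 256.4], 'p': 0.74}]
scene marker_mid []
```

View pics/cmp.png

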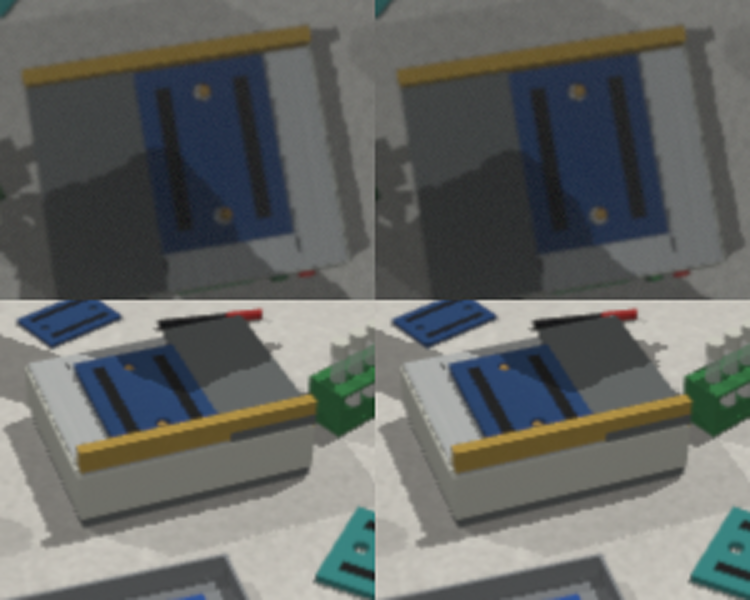

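The plate didn't move at all while the fingers swept over where its edge would be if caught, so it is down. The bystanders are unchanged and the hand is clear. Handing in.

```bash
python3 -c "
from rig import job,robot
print(robot.read_state()['force'].round(1)); print(job.finish_job())"
```

```text
[ 0.   0.2 -0. ]
the job is handed in; nothing more can be done
None
```

I slid the blue plate against the fence with shut fingers, then pushed it right with open fingers until it dropped over both pins. The hand was clear when I handed in, at about 22 s on the clock.

**Last checks**
- Brass pins show in both holes.
- The two-camera fit puts the plate 0 mm off in x and about 2.4 mm left of home in y, square to within 0.002 rad. That is inside the 3.5 mm limit but not centred.
- **Flatness:** the fit puts the plate top near 70–72 mm, consistent with lying flat. On its own it could not exclude a tilt of a few hundredths of a radian.
- To settle that, I swept the fingers again about 3.5 mm above the step, past the plate's edge. They met no force and the plate did not move, so it is not caught on the step.
- **Bystanders:** in the top camera the tube rack, jar and marker are within about 2 pixels of their first positions, a few mm at most. In the scene camera the network missed the rack and the marker in the last picture, though both show unmoved there.

**Disagreements found**
- The reported tool height was about 40 mm lower than the real fingertips. I saw this in the pictures and confirmed it with a 15 N touch on the step.
- The two cameras disagreed by about 5 mm in world x for the shaker. I relied on contact with the fence rather than the camera value.

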